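# Clamp a sample pot on the shaker with the telescoping hold-down

## Robot

A 7-joint arm with a two-finger parallel gripper is mounted at the origin on a cart in front of the work surface, level with it; the furniture and walls round the work are solid. World frame = base frame: x ahead of the robot, y to its left, z up, the work surface at z = 0. Lengths are in m, angles in rad, forces in N, time in s.
With the tool pointing down it reaches from about 0.4 to 0.85 m from the base axis. Payload 10.4 kg.
Tool frame: the origin (TCP) lies on the centre line of the jaws, within the pads' length; the fingertips stand 14 mm ahead of it and the grasp point (between the pads) lies 5 mm behind it (manip.tip_reach is the distance from the TCP to the fingertips, in m); z points along the fingers, y is the line along which they close (so a half turn about z gives the same grasp; the last joint's range is limited). The gripper opens to 85 mm and grips with 20 to 120 N. Pads are 22 mm wide; open, the fingers measure 114 mm over their backs; the gripper's body (76 mm by 85 mm) begins 54 mm behind the grasp point. The pads swing forward as they close: fully open they stand 13 mm farther back than shut.
Start: joints at [-1.308, 0.332, -0.065, 1.46, 0.022, 1.35, -0.088], TCP at [0.176, 0.6, 0.245] pointing down, gripper open.
Joint ranges: [-2.6, 2.6], [-0.5, 2.12], [-1.47, 1.34], [0.16, 2.42], [-1.27, 4.41], [0.06, 2.06], [-2.6, 2.6]. Speed limits (rad/s): [2.22, 2.22, 2.79, 2.79, 3.14, 3.14, 3.14].

## Interface

Orientations are given as a unit quaternion [x, y, z, w].
In Python, from workcell import manip gives the robot as it stands.
- The arm moves only by the shell command python3 -m pendant 'ROWS' [FORCE]. ROWS is JSON, a list of rows, each a list of 7 numbers: the shift along the tool's x, y, z in units of 50 mm (1.0 is 50 mm), then the turn, a rotation vector about the tool's x, y, z in units of 8 degrees (1.0 is 8 degrees), then the opening, from -1 (shut) to 1 (fully open), so that 0 is half open. In form: [[dx, dy, dz, ax, ay, az, jaw], ...]. A call has exactly 10 rows; each row is the pose to reach, as a shift and turn from the pose commanded when the call began, along the tool's axes at that moment; what a row does not reach only later rows make up. A row lasts 1/8 s, in which the tool goes at most 62.5 mm and 10.7 degrees, less where a joint would pass 70% of its speed; a pose out of reach is approached as far as the arm can. A call with a gripper value outside its range is refused whole. The fingers move at their own pace and stop on an object; FORCE is the grip in N (left out, the last holds). Time passes only in rows, so rows that repeat a pose let the fingers close, or fill a call up. It gives the time, the measured TCP pose, the force, the opening and the grip force at its end, in the units of the state.
- manip.get_obs(): the state, without advancing time (a new reading comes with each control period).
- manip.camera(name): name is "scene" or "top"; returns (picture, depth): 384x512x3 uint8, red, green, blue; 384x512 float32, m along the optical axis (not along the pixel's ray), 0 where there is no reading.
- manip.get_calibration(name): a dict with "fx", "fy", "cx", "cy" (pixels), "D" ([k1, k2, p1, p2, k3] as OpenCV has them; the pictures are not rectified), "xyz" and "orientation" of the camera in the world. Camera axes: x right, y up, looking along -z (the intrinsics and any distortion apply to the point x, -y, -z); pixel columns grow to the right and rows downward; lengths in m; the calibration is good to about 2 mm. A picture is of the moment at which its call begins. get_calibration takes no time and is no camera call.
- manip.hand_in(): hands the job in; it is judged then, once.
Trained networks look in the newest picture that a camera, given by its name, has taken for a name from the list of things; names that differ only in an ending like _2 or _b are one class to them, and where a whole thing is asked for, a point or a joint stands for the part that bears it (a point fixed in the world has none). Each returns a list of dicts, best first, with "p" (0 to 1); they miss things now and then, are a little off and sometimes report something else, mostly with a low value. They report only what shows in the picture. A call takes as long as a camera call. They do not tell look-alikes from the thing itself.
- manip.find_in(thing, camera): "box" ([left, top, right, bottom] in pixels, round what is visible of it).
- manip.trace(thing, camera): "pixels" (384x512 bool, what is visible of it) and "box" ([left, top, right, bottom] in pixels, round what is visible of it).
- manip.tip_of(thing, camera): "pixel" ([column, row] in pixels: a listed point, or the origin of a listed thing).
The state is a dict: "clock": time; "joint_pos": joint angles; "joint_velocities": joint speeds; "tau": joint torques, N m; "position": TCP position; "ee_rot": TCP orientation; "ft_force": force on the tool from outside, world axes, zero at the start; "torque": the same for the moment, N m; "grip_width": opening from 0.0 (shut) to 1.0 (fully open); "grasp_force": force on a finger pad.
Only numpy, scipy, OpenCV 4.12 (cv2) and the standard library are available. Lean on these libraries where they do the work, as an engineer would, in place of code of your own. Each camera call takes 0.05 s, during which the arm holds its last target. There are 200 camera calls.

## Task

The red-lidded pot in the shaker's ring must be clamped down before shaking. Turn the orange wing handle of the telescoping hold-down anticlockwise to unlock it before sliding it, slide the section down until its sprung rubber foot presses on the lid with a light, steady push of about 8 N (18 N cracks the lid), and, still keeping that push, turn the wing clockwise fully home so that it locks in the nearest notch; then let go, leaving the foot pressed on the lid and the pot upright in its ring. Leave the other things alone.

Things in the scene. Friction and masses are not known exactly. Their poses are not given: they have to be found in the camera images.
- handle (a point): Centre of the orange wing handle on top of the vertical steel rod. The wing is an upright bar 58 mm long (this frame's x), 16 mm thick (y) and 32 mm high (z, up); grip it across its thickness. The rod below it is 14 mm thick, with a thin black collar (22 mm) from 22 to 25 mm under this point. The point lies on the rod's axis and turns and slides with the wing.
- wing (a joint): Turn of the wing about the vertical rod, rad, growing clockwise seen from above: below 0.25 unlocked, 1.1 to 1.25 locked; hard stops at -0.1 and 1.3. Short ridges on the rod's side enter between teeth in the sleeve from about 0.3 on. It turns with about 0.06 N m, more while the ridges draw the section to a notch, and stays where it is left.
- section (a joint): How far the telescoping section (rod, wing, foot) has been slid down, m: 0 = fully up, 0.056 = fully down. It locks at whole multiples of 4 mm with about 0.7 mm play each way; the rounded ridges draw it up to 2 mm up or down to the nearest one. Unlocked it slides with 2 N of friction and weighs 1.7 N, so it stays unless the foot is pressed: then the foot's spring lifts it. Locked it bears over 25 N.
- plunger: Non-turning part of the telescoping section, which carries the foot. Origin at the wing's centre, axes as the shaker's. The foot is a black rubber disc, 25 mm diameter, on a spring of 1.6 N per mm (11 mm at most); it does not turn with the wing. Unloaded, its underside is 142 to 166 mm below this origin: its threaded stud is set differently each time and not measured, so contact must be felt.
- shaker: White and dark grey shaker, 200 (x) by 170 mm (y), fixed. Origin on the worktop under the platform's centre, +x from front panel to rear. On the vertical through the origin: ring nest (floor 57 mm up, bore 46, 8 mm high) and the blue sleeve (35 mm diameter, 167 to 217 mm up) in which the section slides. Rear column 72 mm to +x, 220 mm high. Section fully up: wing's centre is 300 mm up.
- pot_centre (a point): Centre of the pot with the red screw lid (48 mm diameter, 57 mm high, 80 g), half-way up; it stands loose in the ring nest. Its lid's top is 28.5 mm above this point. z is its axis.
- yellow_pot_centre (a point): Centre of a pot with a yellow lid (48 mm diameter, 57 mm high) on the worktop beside the shaker; a bystander.
- dropper_centre (a point): Centre of a small amber dropper bottle (25 mm diameter, 76 mm high) on the worktop beside the shaker; a bystander.
- dish_centre (a point): Centre of a closed petri dish (59 mm diameter, 14 mm high) on the worktop beside the shaker; a bystander.
Mind the look-alikes: they are no part of the job. Leave any green or purple look-alike of the part that bears pot_centre alone.

How it is judged:
On the way, in this order (a step that is already met when the one before it is completed fails the run):
1. the wing is turned to unlocked (below 0.3 rad) before the section is slid (less than 8 mm) (value of joint wing below 0.3 rad and distance of plunger from where it was at the start of the episode below 0.008 m), for 0.1 s.
2. with the wing still unlocked, the foot presses on the lid with 3 to 14 N (value of joint wing below 0.4 rad and contact force between plunger and pot between 3 and 14 N), for 0.2 s.
3. the wing is locked again (beyond 0.95 rad) with the foot pressing on the lid (value of joint wing above 0.95 rad and contact force between plunger and pot above 3 N), for 0.2 s.
At the end, for the whole second after the job is handed in: The wing is locked (beyond 0.95 rad), the released section's foot presses on the lid with 3 to 13 N by itself, and the pot stands upright (within 0.06 rad) in its ring nest (all of step 3 and contact force between plunger and pot below 13 N and angle between pot_centre's own z axis and vertical below 0.06 rad and z of pot_centre in the frame of shaker below 0.092 m and distance of pot_centre from where it was at the start of the episode below 0.008 m); the robot touches nothing.
It fails at once if the foot pressed on the lid with more than 18 N (contact force between plunger and pot above 18 N).
It fails at once if a bystander was moved by more than 20 mm (distance of any of yellow_pot_centre, dropper_centre, dish_centre from where it was at the start of the episode above 0.02 m).
It also fails if it takes over 56 s, if anything falls off the work surface, if the arm or the gripper's body presses on something with over 40 N, if the wrist force passes 120 N, or if a joint passes its speed limit or range.

## Working session

There is one attempt and no reset: what is moved stays moved. The work goes in short steps, Python scripts to look and compute and a shell command to move; the robot and the scene stay as the last step left them, time stands still between calls to the robot, and variables do not carry over. Pictures are saved under pics/ and viewed, at most 10 in all, crops included, and the job is handed in when it is done.

```bash
mkdir -p pics; cat > h.py <<'E'
import numpy as np,cv2
from scipy.spatial.transform import Rotation as R
from workcell import manip
def ray(name,px):
    c=manip.get_calibration(name);K=np.array([[c['fx'],0,c['cx']],[0,c['fy'],c['cy']],[0,0,1]])
    u=cv2.undistortPoints(np.array([[px]],float),K,np.array(c['D'],float))[0,0]
    return np.array(c['xyz']),R.from_quat(c['orientation']).apply([u[0],-u[1],-1.])
def at_depth(name,px,d):
    o,r=ray(name,px);return o+r*d
def at_z(name,px,z):
    o,r=ray(name,px);return o+r*(z-o[2])/r[2]
E
python3 - <<'E'
from h import *
ims=[]
for n in("scene","top"):
    im,d=manip.camera(n);ims.append(im);np.save(n+'.npy',d)
    for t in("handle","pot_centre","shaker","plunger","yellow_pot_centre","dropper_centre","dish_centre"):
        for r in manip.tip_of(t,n)[:3]:
            p=r['pixel'];c,w=int(round(p[0])),int(round(p[1]))
            dd=d[w,c] if 0<=w<384 and 0<=c<512 else 0
            print(n,t,round(r['p'],2),np.round(p,1),np.round(at_depth(n,p,dd),3))
    cv2.imwrite(f'pics/{n}.png',im[:,:,::-1])
    print(manip.get_calibration(n)['xyz'])
s=manip.get_obs();print(s['position'],s['ee_rot'],s['clock'],s['ft_force'],manip.tip_reach)
E
```

```text
scene handle 0.89 [285.4 161.9] [ 0.515 -0.028  0.303]
scene pot_centre 0.96 [284.3 236.4] [ 0.502 -0.038  0.109]
scene pot_centre 0.84 [258.4 303.3] [ 0.328 -0.066  0.052]
scene pot_centre 0.59 [349.7 261.5] [ 0.561 -0.19   0.05 ]
scene shaker 0.64 [282.3 265.1] [ 0.46  -0.056  0.056]
scene plunger 0.9 [287.9 163.6] [ 0.514 -0.035  0.301]
scene yellow_pot_centre 0.83 [236.2 236.9] [0.525 0.119 0.031]
scene dropper_centre 0.76 [329.2 280.2] [ 0.478 -0.17   0.046]
scene dish_centre 0.67 [215.9 253.1] [0.466 0.147 0.005]
[-0.21988035 -0.3911469   0.7241881 ]
top handle 0.9 [306.9 176.6] [ 0.518 -0.026  0.312]
top pot_centre 0.85 [309.7 269.9] [ 0.348 -0.064  0.057]
top pot_centre 0.62 [284.3 132.3] [0.685 0.002 0.06 ]
top pot_centre 0.58 [357.8 183. ] [ 0.561 -0.18   0.061]
top shaker 0.91 [298.  202.3] [ 0.5   -0.029  0.115]
top plunger 0.71 [308.1 175.7] [ 0.52  -0.028  0.312]
top plunger 0.64 [295.8 201.7] [ 0.501 -0.023  0.117]
top yellow_pot_centre 0.67 [227.5 186.9] [0.543 0.139 0.054]
top dropper_centre 0.5 [350.5 212.2] [ 0.489 -0.163  0.056]
top dish_centre 0.6 [226.9 229.5] [0.443 0.139 0.006]
[0.33337996 0.07169228 1.15002553]
[0.1762057  0.59964925 0.2453357 ] [ 1.42432423e-01  9.89804528e-01  3.18649651e-05 -2.16706843e-06] 0.8 [-0.26715974  0.04515582 -1.48948755] 0.014
```

View pics/scene.png

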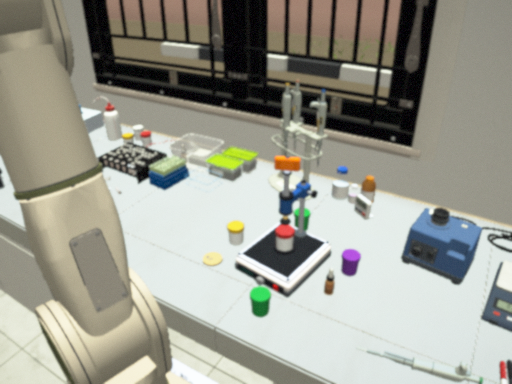

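View pics/top.png

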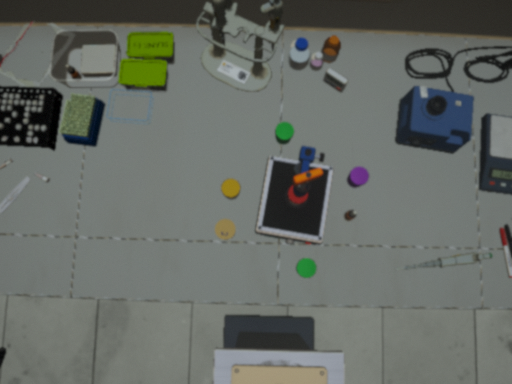

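Top view: the red-lidded pot sits in the ring at (299,196), under the orange wing at (307,176). The green pots at (285,131) and (306,268) and the purple pot at (358,176) are look-alikes. The pot in the ring, at scene (285,237), is the only red one, so it fits the description. I'll confirm it in a crop and measure the wing.

```bash
python3 - <<'E'
from h import *
cr=[]
for n,(x,y) in(("scene",(285,210)),("top",(300,185))):
    im,d=manip.camera(n)
    t=manip.trace("handle",n)[0];m=t['pixels'];print(n,t['p'],m.sum(),t['box'])
    im2=im[y-65:y+65,x-60:x+60];cr.append(cv2.resize(im2,None,fx=3,fy=3,interpolation=cv2.INTER_CUBIC))
    hsv=cv2.cvtColor(im,cv2.COLOR_RGB2HSV)
    v,u=np.nonzero(m)
    # plane z of top
    zt=0.316
    if n=="top":
        P=np.array([at_z(n,(a,b),zt) for a,b in zip(u,v)])[:,:2]
        c=P.mean(0);w,V=np.linalg.eigh(np.cov((P-c).T));e=V[:,1]
        rect=cv2.minAreaRect((P*1000).astype(np.float32))
        print('c',c,'angle',np.degrees(np.arctan2(e[1],e[0])),'rect',rect,np.sqrt(w*12))
        zs=[at_depth(n,(a,b),d[b,a])[2] for a,b in zip(u,v)];print('z',np.percentile(zs,[5,50,95]))
        # shaker yaw
        s=manip.trace("shaker",n)[0];v,u=np.nonzero(s['pixels'])
        Q=np.array([at_depth(n,(a,b),d[b,a]) for a,b in zip(u,v)])
        q=Q[(Q[:,2]<.07)&(Q[:,2]>.03)]
        print('shaker z',np.median(q[:,2]),cv2.minAreaRect((q[:,:2]*1000).astype(np.float32)))
    else:
        Q=np.array([at_depth(n,(a,b),d[b,a]) for a,b in zip(u,v)]);print(Q.mean(0),Q.min(0),Q.max(0))
cv2.imwrite('pics/crop1.png',np.hstack(cr)[:,:,::-1])
E
```

```text
scene 0.8 598 [271.8, 155.3, 300.3, 196.3]
[ 0.55101359 -0.01271029  0.26152641] [-0.21988035 -0.3911469  -0.00082432] [1.01515966 0.27185101 0.7241881 ]
top 0.66 368 [291.9, 166.4, 325.3, 188.8]
c [ 0.51575761 -0.02517878] angle 119.88432539368692 rect ((514.390380859375, -27.96377182006836), (29.60135269165039, 60.60837936401367), 25.24329376220703) [0.02421552 0.05615331]
z [0.21012874 0.31024058 0.3143485 ]Traceback (most recent call last):
  File "<stdin>", line 19, in <module>
  File "h.py", line 9, in at_depth
    o,r=ray(name,px);return o+r*d
        ~~~^^^^^^^^^
  File "h.py", line 5, in ray
    c=manip.get_calibration(name);K=np.array([[c['fx'],0,c['cx']],[0,c['fy'],c['cy']],[0,0,1]])
ValueError: time passes only in moves, steps and waits
```

```bash
cat > h.py <<'E'
import numpy as np,cv2,functools
from scipy.spatial.transform import Rotation as R
from workcell import manip
cal=functools.lru_cache(None)(lambda n:manip.get_calibration(n))
def ray(name,px):
    c=cal(name);K=np.array([[c['fx'],0,c['cx']],[0,c['fy'],c['cy']],[0,0,1]])
    u=cv2.undistortPoints(np.array(px,float).reshape(-1,1,2),K,np.array(c['D'],float))[:,0]
    return np.array(c['xyz']),R.from_quat(c['orientation']).apply(np.c_[u[:,0],-u[:,1],-np.ones(len(u))])
def at_depth(name,px,d):
    o,r=ray(name,px);return o+r*np.reshape(d,(-1,1))
def at_z(name,px,z):
    o,r=ray(name,px);return o+r*((z-o[2])/r[:,2])[:,None]
def orange(im,x,y,rad=22):
    hsv=cv2.cvtColor(im,cv2.COLOR_RGB2HSV);m=cv2.inRange(hsv,(8,170,150),(20,255,255))>0
    k=np.zeros_like(m);k[y-rad:y+rad,x-rad:x+rad]=1;m&=k
    v,u=np.nonzero(m);return np.c_[u,v]
E
python3 - <<'E'
from h import *
cr=[]
for n,(x,y) in(("scene",(285,210)),("top",(300,185))):
    im,d=manip.camera(n)
    cr.append(cv2.resize(im[y-65:y+65,x-60:x+60],None,fx=3,fy=3,interpolation=cv2.INTER_CUBIC))
    if n=="top":
        p=orange(im,308,176);P3=at_depth(n,p,d[p[:,1],p[:,0]]);print(len(p),np.percentile(P3[:,2],[5,50,95]))
        P=at_z(n,p,.316)[:,:2];c=P.mean(0);w,V=np.linalg.eigh(np.cov((P-c).T));e=V[:,1]
        print('c',c,'ang',np.degrees(np.arctan2(e[1],e[0])),np.sqrt(w*12))
        s=manip.trace("shaker",n)[0]['pixels'];v,u=np.nonzero(s);Q=at_depth(n,np.c_[u,v],d[v,u])
        q=Q[(Q[:,2]<.075)&(Q[:,2]>.02)];print('shaker',np.median(q[:,2]),cv2.minAreaRect((q[:,:2]*1000).astype(np.float32)))
    else:
        p=orange(im,285,162);P3=at_depth(n,p,d[p[:,1],p[:,0]]);g=P3[P3[:,2]>.25];print(len(p),g.mean(0),g.min(0),g.max(0))
cv2.imwrite('pics/crop1.png',np.hstack(cr)[:,:,::-1])
E
```

```text
280 [ 0.51302186 -0.03287481  0.30247457] [-0.21988035 -0.3911469   0.28598598] [ 0.52881877 -0.0057161   0.7241881 ]
137 [0.30956798 0.31211675 0.31458267]
c [ 0.52064032 -0.02656723] ang 111.0372153737128 [0.01196794 0.05860204]Traceback (most recent call last):
  File "<stdin>", line 10, in <module>
IndexError: list index out of range
```

```bash
python3 -m pendant '[[0,0,-1.2,0,0,0,1],[0,0,-2.4,0,0,0,0.3],[-1,-1,-2.8,0,0,0.6,0],[-2,-2,-2.8,0,0,1.3,0],[-2.8,-2.8,-2.8,0,0,1.9,0],[-3.6,-3.6,-2.8,0,0,2.5,0],[-4.4,-4.4,-2.8,0,0,3.1,0],[-5.2,-5.2,-2.8,0,0,3.7,0],[-6,-6,-2.8,0,0,4.2,0],[-6.8,-6.8,-2.8,0,0,4.8,0]]' 40; python3 - <<'E'
from workcell import manip
s=manip.get_obs();print(s['position'],s['ee_rot'],s['joint_pos'])
E
```

```text
clock: 2.45
position: [0.4071, 0.1757, 0.3856]
ee_rot: [0.461, 0.887, 0.001, 0.0]
ft_force: [0.6, 0.3, 0.1]
grip_width: 0.503
grasp_force: 0.0
[0.40712809 0.17574879 0.3855739 ] [4.61137717e-01 8.87328423e-01 5.22053709e-04 5.62586392e-05] [-0.882673   -0.13823811  0.33133418  1.67458276  0.04441885  1.59683576
  0.05916588]
```

```bash
python3 -m pendant '[[-0.9,-0.1,0,0,0,0.4,0],[-1.8,-0.2,0,0,0,0.8,0],[-2.7,-0.3,0,0,0,1.2,0],[-3.6,-0.4,0,0,0,1.5,0],[-4.2,-0.45,0,0,0,1.7,0],[-4.6,-0.48,0,0,0,1.75,0],[-4.6,-0.48,0,0,0,1.75,0],[-4.6,-0.48,0,0,0,1.75,0],[-4.6,-0.48,0,0,0,1.75,0],[-4.6,-0.48,0,0,0,1.75,0]]'; python3 - <<'E'
from h import *
s=manip.get_obs();r=R.from_quat(s['ee_rot']).as_matrix();print(s['position'],s['joint_pos'].round(3) if hasattr(s['joint_pos'],'round') else s['joint_pos'],'y ang',np.degrees(np.arctan2(r[1,1],r[0,1])),r[:,2])
im,d=manip.camera("top");c1=cv2.resize(im[110:250,235:365],None,fx=3,fy=3,interpolation=cv2.INTER_CUBIC)
im,d=manip.camera("scene");c2=cv2.resize(im[120:260,220:350],None,fx=3,fy=3,interpolation=cv2.INTER_CUBIC)
cv2.imwrite('pics/crop2.png',np.hstack([c2,c1])[:,:,::-1])
for t in manip.tip_of("handle","scene")[:1]: print(t, at_z("scene",t['pixel'],.30))
E
```

```text
clock: 3.7
position: [0.5194, -0.0235, 0.3854]
ee_rot: [0.564, 0.826, 0.0, -0.0]
ft_force: [0.1, 0.1, -0.9]
grip_width: 0.502
grasp_force: 0.0
[ 0.51942843 -0.02348294  0.38538008] [-0.649  0.045  0.639  1.519 -0.027  1.586  0.361] y ang 21.292975815667376 [ 1.21502873e-04  4.37393302e-04 -9.99999897e-01]
{'pixel': [285.4, 164.1], 'p': 0.8} [[ 0.51018691 -0.03041926  0.3       ]]
```

View pics/crop2.png

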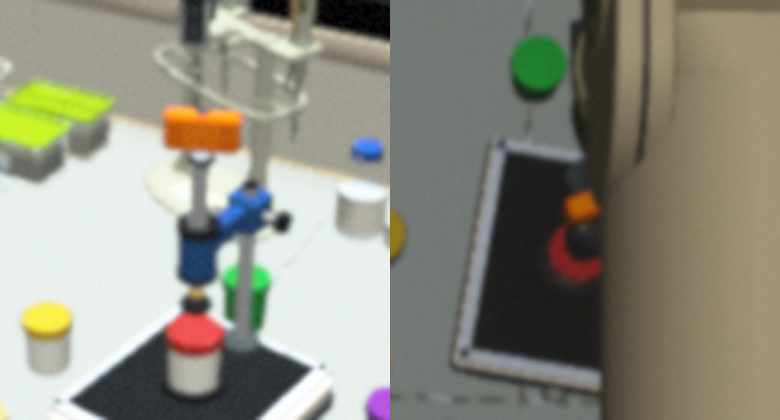

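The enlarged crop confirms it: the red-lidded pot stands in the ring (crop 195,355) under the foot, and the green and purple ones are elsewhere. I'll descend over the wing and grip it.

```bash
python3 -m pendant '[[-0.06,-0.04,0.3,0,0,0,0],[-0.06,-0.04,0.8,0,0,0,0],[-0.06,-0.04,1.2,0,0,0,0],[-0.06,-0.04,1.5,0,0,0,0],[-0.06,-0.04,1.7,0,0,0,0],[-0.06,-0.04,1.79,0,0,0,0],[-0.06,-0.04,1.79,0,0,0,0],[-0.06,-0.04,1.79,0,0,0,-0.3],[-0.06,-0.04,1.79,0,0,0,-0.5],[-0.06,-0.04,1.79,0,0,0,-0.6]]' 40; python3 - <<'E'
from h import *
s=manip.get_obs();print(s['position'],s['ft_force'],s['torque'])
E
```

```text
clock: 5.1
position: [0.5199, -0.0272, 0.2963]
ee_rot: [0.565, 0.825, 0.001, 0.001]
ft_force: [6.4, 1.5, -0.8]
grip_width: 0.2
grasp_force: 3.0
[ 0.51990368 -0.02724678  0.29630184] [ 6.36739266  1.50536631 -0.83104005] [ 0.21624425 -1.15685756 -0.02781519]
```

```bash
python3 -m pendant '[[0,0.02,0,0,0,0,-0.7],[0,0.03,0,0,0,0,-1],[0,0.03,0,0,0,0,-1],[0,0.03,0,0,0,0,-1],[0,0.03,0,0,0,0,-1],[0,0.03,0,0,0,0,-1],[0,0.03,0,0,0,0,-1],[0,0.03,0,0,0,0,-1],[0,0.03,0,0,0,0,-1],[0,0.03,0,0,0,0,-1]]' 40; python3 - <<'E'
from h import *
s=manip.get_obs();print(s['position'],s['ft_force'],s['torque'])
E
```

```text
clock: 6.35
position: [0.5204, -0.027, 0.2959]
ee_rot: [0.565, 0.825, 0.0, 0.0]
ft_force: [4.7, 0.5, -0.1]
grip_width: 0.18
grasp_force: 42.4
[ 0.52044897 -0.02703369  0.29590428] [ 4.69173953  0.49940583 -0.08595124] [ 0.10150382 -1.00895173  0.04959639]
```

```bash
python3 -m pendant '[[0,0.02,0,0,0,-0.4,-1],[0,0.02,0,0,0,-0.9,-1],[0,0.02,0,0,0,-1.4,-1],[0,0.02,0,0,0,-1.9,-1],[0,0.02,0,0,0,-2.4,-1],[0,0.02,0,0,0,-2.9,-1],[0,0.02,0,0,0,-3.4,-1],[0,0.02,0,0,0,-3.8,-1],[0,0.02,0,0,0,-4,-1],[0,0.02,0,0,0,-4,-1]]'; python3 - <<'E'
from h import *
s=manip.get_obs();r=R.from_quat(s['ee_rot']).as_matrix();print(s['position'],s['ft_force'],s['torque'],'y ang',np.degrees(np.arctan2(r[1,1],r[0,1])),s['joint_pos'])
E
```

```text
clock: 7.6
position: [0.5198, -0.0276, 0.2954]
ee_rot: [0.316, 0.949, -0.001, -0.001]
ft_force: [-5.3, -2.7, 1.6]
grip_width: 0.177
grasp_force: 42.7
[ 0.51983269 -0.02759928  0.29535316] [-5.29318771 -2.67705873  1.58676232] [-0.46100708  0.92193452  0.04382867] y ang 53.172011936958924 [-0.61691442  0.06914959  0.61894965  1.68312669 -0.04008751  1.40557696
  0.93565805]
```

```bash
python3 -m pendant '[[0,-0.01,0,0,0,-0.4,-1],[0.01,-0.02,0,0,0,-0.9,-1],[0.01,-0.02,0,0,0,-1.4,-1],[0.01,-0.02,0,0,0,-1.9,-1],[0.01,-0.02,0,0,0,-2.4,-1],[0.01,-0.02,0,0,0,-2.9,-1],[0.01,-0.02,0,0,0,-3.4,-1],[0.01,-0.02,0,0,0,-3.8,-1],[0.01,-0.02,0,0,0,-3.9,-1],[0.01,-0.02,0,0,0,-3.9,-1]]'; python3 - <<'E'
from h import *
s=manip.get_obs();r=R.from_quat(s['ee_rot']).as_matrix();print(s['position'],s['ft_force'],s['torque'],'y ang',np.degrees(np.arctan2(r[1,1],r[0,1])),s['joint_pos'])
for n in("scene","top"):
    im,d=manip.camera(n);globals()[n]=im
c=np.hstack([cv2.resize(scene[120:260,220:350],None,fx=3,fy=3,interpolation=cv2.INTER_CUBIC),cv2.resize(top[110:250,235:365],None,fx=3,fy=3,interpolation=cv2.INTER_CUBIC)])
cv2.imwrite('pics/crop3.png',c[:,:,::-1])
E
```

```text
clock: 8.85
position: [0.5194, -0.0285, 0.2954]
ee_rot: [0.05, 0.999, -0.001, -0.001]
ft_force: [-2.6, -4.9, -0.6]
grip_width: 0.18
grasp_force: 42.3
[ 0.51942381 -0.02845072  0.29535402] [-2.61225474 -4.8855681  -0.61026176] [-1.12041024  0.35890783  0.04749019] y ang 84.29234413413683 [-0.59693904  0.06670872  0.59780541  1.68432128 -0.03685166  1.40411938
  1.47719548]
```

View pics/crop3.png

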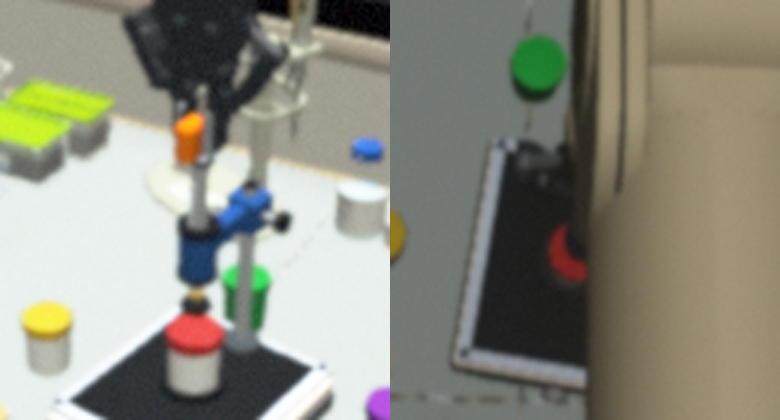

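```bash
python3 -m pendant '[[0.01,-0.02,0,0,0,-0.2,-1],[0.01,-0.03,0,0,0,-0.4,-1],[0.01,-0.03,0,0,0,-0.4,-1],[0.01,-0.03,0,0,0,-0.4,-1],[0.01,-0.03,0,0,0,-0.4,-1],[0.01,-0.03,0.05,0,0,-0.4,-1],[0.01,-0.03,0.1,0,0,-0.4,-1],[0.01,-0.03,0.15,0,0,-0.4,-1],[0.01,-0.03,0.2,0,0,-0.4,-1],[0.01,-0.03,0.2,0,0,-0.4,-1]]'; python3 - <<'E'
from h import *
s=manip.get_obs();r=R.from_quat(s['ee_rot']).as_matrix();print(s['position'],s['ft_force'],s['torque'],'y ang',np.degrees(np.arctan2(r[1,1],r[0,1])))
E
```

```text
clock: 10.2
position: [0.5194, -0.0286, 0.2854]
ee_rot: [0.021, 1.0, 0.0, -0.0]
ft_force: [-0.3, -1.2, -4.4]
grip_width: 0.178
grasp_force: 42.0
[ 0.51942886 -0.02861019  0.28535549] [-0.30913866 -1.2013138  -4.40687108] [-0.21470404  0.08751144 -0.2497091 ] y ang 87.62740815786219
```

```bash
python3 -m pendant '[[0,0,0,0,0,0.3,-1],[0,0,0,0,0,0.4,-1],[0,0,0.02,0,0,0.4,-1],[0,0,0.04,0,0,0.4,-1],[0,0,0.04,0,0,0.4,-1],[0,0,0.04,0,0,0.4,-1],[0,0,0.04,0,0,0.4,-1],[0,0,0.04,0,0,0.4,-1],[0,0,0.04,0,0,0.4,-1],[0,0,0.04,0,0,0.4,-1]]'; python3 - <<'E'
from h import *
for i in range(4):
    s=manip.get_obs();r=R.from_quat(s['ee_rot']).as_matrix();print(s['clock'],s['position'],s['ft_force'],s['torque'],'y ang',np.degrees(np.arctan2(r[1,1],r[0,1])));manip.camera("scene")
E
```

```text
clock: 11.45
position: [0.5194, -0.0285, 0.2838]
ee_rot: [0.049, 0.999, 0.0, -0.0]
ft_force: [-3.2, 1.5, -0.6]
grip_width: 0.179
grasp_force: 42.3
11.45 [ 0.51944844 -0.02854432  0.28377043] [-3.15776548  1.48575066 -0.6105476 ] [0.16805972 0.7102414  0.0345839 ] y ang 84.43361283282535
11.5 [ 0.51946596 -0.02855938  0.28377769] [-3.91192428  1.59709057  0.0207355 ] [0.20198813 0.72582401 0.0235371 ] y ang 84.43277605876038
11.55 [ 0.51946416 -0.02856689  0.28376216] [-4.16975468  1.26989623 -0.54789282] [ 0.19178321  0.69868181 -0.01240871] y ang 84.43193247159378
11.6 [ 0.51946639 -0.02857467  0.28375468] [-3.7556633   1.4638005  -0.30597399] [0.2082363  0.70492142 0.03824594] y ang 84.42952731043658
```

```bash
cat > s.py <<'E'
from h import *
p=[];f=[];t=[]
for i in range(3):
    s=manip.get_obs();p.append(s['position']);f.append(s['ft_force']);t.append(s['torque']);manip.camera("scene")
r=R.from_quat(s['ee_rot']).as_matrix();print('D mm',295.35-1000*np.mean(p,0)[2],'F',np.mean(f,0).round(2),'T',np.mean(t,0).round(3),'yang',np.degrees(np.arctan2(r[1,1],r[0,1])).round(1))
E
python3 -m pendant '[[0,0,0.02,0,0,0,-1],[0,0,0.04,0,0,0,-1],[0,0,0.06,0,0,0,-1],[0,0,0.08,0,0,0,-1],[0,0,0.08,0,0,0,-1],[0,0,0.08,0,0,0,-1],[0,0,0.08,0,0,0,-1],[0,0,0.08,0,0,0,-1],[0,0,0.08,0,0,0,-1],[0,0,0.08,0,0,0,-1]]'; python3 s.py
```

```text
clock: 12.9
position: [0.5195, -0.0286, 0.2797]
ee_rot: [0.049, 0.999, 0.0, -0.0]
ft_force: [-3.1, 3.7, -4.1]
grip_width: 0.18
grasp_force: 42.0
D mm 15.654892162680994 F [-3.28  2.99 -4.05] T [0.599 0.604 0.005] yang 84.4
```

```bash
python3 -m pendant '[[0,0,0.01,0,0,0,-1],[0,0,0.02,0,0,0,-1],[0,0,0.03,0,0,0,-1],[0,0,0.04,0,0,0,-1],[0,0,0.05,0,0,0,-1],[0,0,0.06,0,0,0,-1],[0,0,0.07,0,0,0,-1],[0,0,0.08,0,0,0,-1],[0,0,0.08,0,0,0,-1],[0,0,0.08,0,0,0,-1]]'; python3 s.py
```

```text
clock: 14.3
position: [0.5195, -0.0286, 0.2761]
ee_rot: [0.049, 0.999, 0.0, 0.0]
ft_force: [-5.1, 3.3, -0.0]
grip_width: 0.178
grasp_force: 42.4
D mm 19.222821222357027 F [-4.93  3.15 -0.18] T [0.639 1.032 0.017] yang 84.4
```

```bash
python3 -m pendant '[[0.01,0.01,0.01,0,0,0,-1],[0.02,0.01,0.02,0,0,0,-1],[0.02,0.01,0.03,0,0,0,-1],[0.02,0.01,0.04,0,0,0,-1],[0.02,0.01,0.05,0,0,0,-1],[0.02,0.01,0.06,0,0,0,-1],[0.02,0.01,0.07,0,0,0,-1],[0.02,0.01,0.08,0,0,0,-1],[0.02,0.01,0.08,0,0,0,-1],[0.02,0.01,0.08,0,0,0,-1]]'; python3 s.py
```

```text
clock: 15.7
position: [0.5194, -0.0285, 0.2725]
ee_rot: [0.049, 0.999, -0.0, 0.001]
ft_force: [4.6, -1.1, 3.3]
grip_width: 0.18
grasp_force: 42.9
D mm 22.900609062683827 F [ 4.88 -1.36  3.28] T [-0.391 -0.957  0.015] yang 84.4
```

```bash
python3 -m pendant '[[-0.01,0,0.01,0,0,0,-1],[-0.01,0,0.02,0,0,0,-1],[-0.01,0,0.03,0,0,0,-1],[-0.01,0,0.04,0,0,0,-1],[-0.01,0,0.05,0,0,0,-1],[-0.01,0,0.06,0,0,0,-1],[-0.01,0,0.06,0,0,0,-1],[-0.01,0,0.06,0,0,0,-1],[-0.01,0,0.06,0,0,0,-1],[-0.01,0,0.06,0,0,0,-1]]'; python3 s.py
```

```text
clock: 17.1
position: [0.5194, -0.0285, 0.2696]
ee_rot: [0.049, 0.999, 0.0, 0.001]
ft_force: [0.8, -0.7, 8.2]
grip_width: 0.181
grasp_force: 43.5
D mm 25.790508692933713 F [ 1.17 -0.88  7.7 ] T [-0.438 -0.269  0.032] yang 84.4
```

```bash
python3 -m pendant '[[0,0,0.012,0,0,0,-1],[0,0,0.024,0,0,0,-1],[0,0,0.024,0,0,0,-1],[0,0,0.024,0,0,0,-1],[0,0,0.024,0,0,0.4,-1],[0,0,0.024,0,0,0.8,-1],[0,0,0.024,0,0,1.2,-1],[0,0,0.024,0,0,1.6,-1],[0,0,0.024,0,0,2,-1],[0,0,0.024,0,0,2,-1]]'; python3 s.py
```

```text
clock: 18.5
position: [0.5195, -0.0281, 0.2685]
ee_rot: [0.188, 0.982, 0.0, 0.001]
ft_force: [1.5, 0.2, 9.3]
grip_width: 0.181
grasp_force: 43.7
D mm 26.830420231007736 F [ 1.37 -0.01  9.33] T [-0.136 -0.217 -0.041] yang 68.4
```

```bash
python3 -m pendant '[[0,0,0,0,0,0.4,-1],[0,0,0,0,0,0.8,-1],[0,0,0,0,0,1.2,-1],[0,0,0,0,0,1.6,-1],[0,0,0,0,0,2,-1],[0,0,0,0,0,2.4,-1],[0,0,0,0,0,2.8,-1],[0,0,0,0,0,3.2,-1],[0,0,0,0,0,3.5,-1],[0,0,0,0,0,3.5,-1]]'; python3 s.py
```

```text
clock: 19.9
position: [0.52, -0.0274, 0.2685]
ee_rot: [0.419, 0.908, 0.001, 0.001]
ft_force: [3.6, 1.9, 7.6]
grip_width: 0.184
grasp_force: 43.5
D mm 26.804461657649256 F [3.85 2.05 7.45] T [ 0.297 -0.789 -0.057] yang 40.5
```

Forces are calm, and the notch is close to the current height. I'll carry on to home.

```bash
python3 -m pendant '[[0,0.01,0,0,0,0.4,-1],[0,0.02,0,0,0,0.8,-1],[0,0.02,0,0,0,1.2,-1],[0,0.02,0,0,0,1.6,-1],[0,0.02,0,0,0,2,-1],[0,0.02,0,0,0,2.3,-1],[0,0.02,0,0,0,2.6,-1],[0,0.02,0,0,0,2.9,-1],[0,0.02,0,0,0,3.1,-1],[0,0.02,0,0,0,3.1,-1]]'; python3 s.py
```

```text
clock: 21.3
position: [0.5206, -0.027, 0.2685]
ee_rot: [0.604, 0.797, 0.001, 0.001]
ft_force: [4.5, 1.2, 6.7]
grip_width: 0.177
grasp_force: 43.5
D mm 26.816350193842425 F [4.33 1.22 6.84] T [ 0.144 -0.664 -0.053] yang 15.6
```

```bash
python3 -m pendant '[[0,0.01,0,0,0,0.2,-1],[0,0.02,0,0,0,0.4,-1],[0,0.02,0,0,0,0.6,-1],[0,0.02,0,0,0,0.6,-1],[0,0.02,0,0,0,0.6,-1],[0,0.02,0,0,0,0.6,-1],[0,0.02,0,0,0,0.6,-1],[0,0.02,0,0,0,0.6,-1],[0,0.02,0,0,0,0.6,-1],[0,0.02,0,0,0,0.6,-1]]'; python3 s.py
```

```text
clock: 22.7
position: [0.5209, -0.0269, 0.2684]
ee_rot: [0.637, 0.771, 0.001, -0.0]
ft_force: [-0.8, -0.6, 10.0]
grip_width: 0.183
grasp_force: 43.9
D mm 26.952624893474365 F [-0.75  0.64 10.1 ] T [ 0.027  0.246 -0.028] yang 10.8
```

```bash
python3 -m pendant '[[0,0,0,0,0,0.1,-1],[0,0,0,0,0,0.2,-1],[0,0,0,0,0,0.3,-1],[0,0,0,0,0,0.4,-1],[0,0,0,0,0,0.4,-1],[0,0,0,0,0,0.4,-1],[0,0,0,0,0,0.4,-1],[0,0,0,0,0,0.4,-1],[0,0,0,0,0,0.4,-1],[0,0,0,0,0,0.4,-1]]'; python3 s.py
```

```text
clock: 24.1
position: [0.5209, -0.0269, 0.2684]
ee_rot: [0.658, 0.753, 0.001, -0.0]
ft_force: [0.1, 0.5, 10.8]
grip_width: 0.179
grasp_force: 43.8
D mm 26.976230404691535 F [-0.44  0.41 10.05] T [ 0.055  0.115 -0.045] yang 7.6
```

```bash
python3 -m pendant '[[0,0,0,0,0,0.1,-1],[0,0,0,0,0,0.2,-1],[0,0,0,0,0,0.3,-1],[0,0,0,0,0,0.4,-1],[0,0,0,0,0,0.4,-1],[0,0,0,0,0,0.4,-1],[0,0,0,0,0,0.4,-1],[0,0,0,0,0,0.4,-1],[0,0,0,0,0,0.4,-1],[0,0,0,0,0,0.4,-1]]'; python3 s.py
```

```text
clock: 25.5
position: [0.521, -0.0269, 0.2684]
ee_rot: [0.678, 0.735, 0.0, 0.0]
ft_force: [0.3, -0.4, 9.6]
grip_width: 0.185
grasp_force: 53.3
D mm 26.94184113209883 F [ 0.26 -0.69  9.44] T [-0.19   0.087  1.387] yang 4.6
```

The torque jumped to 1.4 N m, so the wing is on its stop. I'll unwind slightly, open, and rise.

```bash
python3 -m pendant '[[0,0,0,0,0,-0.2,-1],[0,0,0,0,0,-0.3,-1],[0,0,0,0,0,-0.3,-1],[0,0,0,0,0,-0.3,-0.6],[0,0,0,0,0,-0.3,-0.4],[0,0,0,0,0,-0.3,-0.2],[0,0,0,0,0,-0.3,0],[0,0,0,0,0,-0.3,0],[0,0,0,0,0,-0.3,0],[0,0,0,0,0,-0.3,0]]' && python3 -m pendant '[[0,0,-0.2,0,0,0,0],[0,0,-0.5,0,0,0,0],[0,0,-1,0,0,0,0],[0,0,-1.5,0,0,0,0],[0,0,-2,0,0,0,0],[0,0,-2.4,0,0,0,0],[0,0,-2.4,0,0,0,0],[0,0,-2.4,0,0,0,0],[0,0,-2.4,0,0,0,0],[0,0,-2.4,0,0,0,0]]'; python3 - <<'E'
from h import *
im,d=manip.camera("scene")
for t in manip.tip_of("handle","scene")[:1]: print(t)
cv2.imwrite('pics/crop4.png',cv2.resize(im[130:280,210:360],None,fx=4,fy=4,interpolation=cv2.INTER_CUBIC)[:,:,::-1])
E
```

```text
clock: 26.9
position: [0.5208, -0.0272, 0.2676]
ee_rot: [0.664, 0.748, 0.0, -0.0]
ft_force: [0.6, -1.2, -0.1]
grip_width: 0.502
grasp_force: 0.0
clock: 28.15
position: [0.5206, -0.0273, 0.3871]
ee_rot: [0.664, 0.748, -0.0, -0.0]
ft_force: [0.4, -0.6, 0.0]
grip_width: 0.501
grasp_force: 0.0
{'pixel': [284.5, 174.0], 'p': 0.96}
```

View pics/crop4.png

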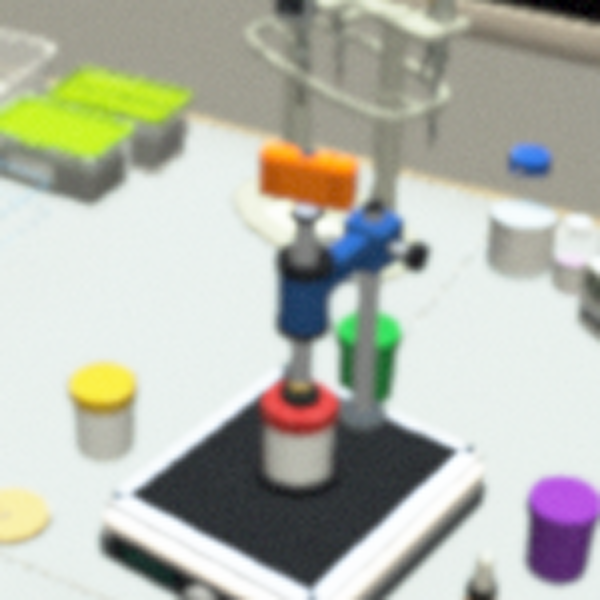

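The foot is seated on the red lid at crop (300,393), the pot is upright, the wing is turned home and the gripper is clear. Handing in.

```bash
python3 -c "
from workcell import manip
print(manip.hand_in())"
```

```text
the job is handed in; nothing more can be done
None
```

The job is handed in: I unlocked the wing, slid the section down about 27 mm until the foot pressed on the red lid at roughly 9–10 N by wrist force (a little over the 8 N asked), locked the wing home and backed the gripper clear; hand-in returned no verdict.

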